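# Tighten the shaker's castle nut and drop its locking bar

## Robot

A 7-joint arm with a two-finger parallel gripper is mounted at the origin on the work surface. World frame = base frame: x ahead of the robot, y to its left, z up, the work surface at z = 0. Lengths are in m, angles in rad, forces in N, time in s.
With the tool pointing down it reaches from about 0.425 to 0.825 m from the base axis. Payload 3.6 kg.
Tool frame: the origin (TCP) lies at the very end of the fingers, on their centre line; the grasp point (between the pads) lies 19 mm behind it; z points along the fingers, y is the direction in which the jaws open and shut (so a half turn about z gives the same grasp; the last joint's range is limited). The gripper opens to 93 mm and grips with 3 to 60 N. Pads are 15 mm wide; open, the fingers measure 128 mm over their backs; the gripper's body (75 mm by 188 mm) begins 65 mm behind the grasp point.
Start: joints at [1.125, 0.615, -0.013, 1.423, 0.008, 1.103, -0.04], TCP at [0.265, -0.594, 0.219] pointing down, gripper open.
Joint ranges: [-3.12, 3.12], [-0.3, 2.06], [-1.34, 1.32], [0.26, 2.42], [-1.36, 4.5], [0.01, 1.98], [-2.84, 2.84]. Speed limits (rad/s): [2.79, 2.79, 3.14, 3.14, 3.14, 3.14, 3.14].

## Interface

Orientations are given as a unit quaternion [w, x, y, z].
In Python, from station import * gives the robot as it stands.
- The arm moves only by the tool move_arm, never from a script. Its argument "moves" is one flat list of numbers, 4 for each row, row after row: the shift along the tool's x, y, z in m, then the turn about the tool's z in degrees. A call has 1 to 12 rows; each row is the pose to reach, as a shift and turn from the pose commanded when the call began, along the tool's axes at that moment; what a row does not reach only later rows make up. A row lasts 1/12 s, in which the tool goes at most 41.7 mm and 7.16 degrees, less where a joint would pass 70% of its speed; a pose out of reach is approached as far as the arm can. A call with a gripper value outside its range is refused whole. "grip" is the finger opening in m, from 0 to 0.093, set as the call begins (left out, the last holds). The fingers move at their own pace and stop on an object; "force" is the grip in N (left out, the last holds). Time passes only in rows, so rows that repeat a pose let the fingers close. It gives the time, the measured TCP pose, the force and the opening at its end, in the units of the state.
- get_state(): the state, without advancing time (a new reading comes with each control period).
- snapshot(name): name is "scene" or "top" or "wrist"; returns a dict with "frame" (384x512x3 uint8, blue, green, red), "fovy" (degrees; the focal length in pixels is half the picture's height over the tangent of half this angle, whatever the lens; pixels are square), "cx", "cy" (the principal point, pixels), "dist" ([k1, k2, p1, p2, k3] as OpenCV has them; the pictures are not rectified), "rvec" (rotation vector, rad) and "tvec" (3), from world to camera coordinates, as OpenCV has them. Camera axes: x right, y down, z forward; pixel columns grow to the right and rows downward; lengths in m; the calibration is good to about 2 mm. A picture is of the moment at which its call begins. There is no depth.
- finish_job(): hands the job in, once; it reports no verdict.
Trained networks look in the newest picture that a camera, given by its name, has taken for a name from the list of things; names that differ only in an ending like _2 or _b are one class to them, and where a whole thing is asked for, a point or a joint stands for the part that bears it (a point fixed in the world has none). Each returns a list of dicts, best first, with "conf" (0 to 1); they miss things now and then, are a little off and sometimes report something else, mostly with a low value. They report only what shows in the picture. A call takes as long as a camera call.
- search_frame(camera, label): "at" ([column, row] as shares, 0 to 1, of the picture: columns of its width, rows of its height, amid what is visible of it).
- silhouettes(camera, label): "pixels" (384x512 bool, what is visible of it) and "at" ([column, row] as shares, 0 to 1, of the picture: columns of its width, rows of its height, amid what is visible of it).
- tip_of(camera, label): "at" ([column, row] as shares, 0 to 1, of the picture: columns of its width, rows of its height: a listed point, or the origin of a listed thing).
The state is a dict: "time": time; "joint_positions": joint angles; "joint_velocities": joint speeds; "effort": joint torques, N m; "tool_pos": TCP position; "orientation": TCP orientation; "force": force on the tool from outside, world axes, zero at the start; "ft_torque": the same for the moment, N m; "opening": finger opening in m.
Only numpy, scipy, OpenCV 4.12 (cv2) and the standard library are available. Lean on these libraries where they do the work, as an engineer would, in place of code of your own. Each camera call takes 0.05 s, during which the arm holds its last target. There are 200 camera calls.

## Task

Tighten the big castle nut on the shaker platform by turning it clockwise until its pointer reaches the raised rib on the ring around it, then turn it on, only as far as the next place where one of its slots lines up with the slot across the end of the stud. Then lift the hinged locking bar out from behind its catch, swing it over the nut and let it drop fully home through both slots. Leave the jar, bottle and beaker standing where they are, and never tighten past the first slot that lines up.

Things in the scene. Friction and masses are not known exactly. Their poses are not given: they have to be found in the camera images.
- shaker: White bench shaker, fixed, with an aluminium platform 320 x 340 mm (local x by y), its top 85 mm above the bench. Origin: centre of its underside, below the stud's axis; z up; -x is the robot's side; yawed up to 0.5 rad. Two clamped conical glass flasks, 72 mm across and 112 mm tall, are fixed on the platform at local (108, -115) and (108, 120) mm.
- stud_top (a point): Centre of the top of the upright stud, 24 mm across, 44 mm above the middle of the platform; fixed to the shaker, same axes. A slot 10 mm wide and 13 mm deep crosses the stud's end along local y.
- nut (a joint): Angle (rad) of the steel castle nut on the stud; grows clockwise seen from above (tightening). At 0 its pointer points to the shaker's +y. Six crown slots 60 degrees apart, one above the pointer: a slot lies over the stud's slot at each multiple of pi/3. Range 0 to 4.6, starts 0.4 to 1.2. Even friction, about 0.12 N m; it stays where left: the rib, not resistance, shows when it is tight.
- nut_top (a point): Top of the nut on the stud's axis, 44 mm above the platform; axes turn with the nut: y to the pointer, x square to two hexagon flats, z up. Sizes, heights above the platform: round flange 56 mm across, 0-6 mm; hexagon 46 mm across flats, 6-30 mm; crown 45 mm across, 30-44 mm, slots 10 mm wide, 14 mm deep. It does not rise or sink as it turns.
- nut_pointer (a point): Tip of the small pointer sticking out of the nut's flange, 40 mm from the axis, 5 mm above the platform.
- ring (a joint): Angle (rad) of the raised rib on the flat dark ring round the nut, counted like nut (clockwise, 0 = rib at the shaker's +y). Between 1.6 and 2.6. The ring is stuck (2 N m) and stays as it is. The nut is tight when nut reaches ring; it then goes on to the first multiple of pi/3 from there.
- ring_mark (a point): Top of the raised rib, 48 mm from the nut's axis (ring 42 to 52 mm from the axis; rib 6 mm wide, 14 mm long, 5.5 mm tall above the platform). Its y axis points radially outwards, x clockwise round the stud.
- swing (a joint): Swing (rad) of the locking bar about its upright hinge post: 0 = bar points to the shaker's -y, right over the stud's slot; grows clockwise seen from above, towards the robot's side (bar direction in the shaker's frame: (-sin, -cos)). Range -0.1 to 1.5; starts behind the catch at 0.92 to 1.35. Slight friction, 0.02 N m: it stays where left.
- bar (a joint): Lift (rad) of the locking bar about its level hinge pin: 0 = level, its lowest and fully home; grows as the free end is raised, up to 0.9. It falls by its own weight (0.12 kg). Above about 0.15 it clears the catch, above about 0.25 all of the nut's crown.
- bar_pin (a point): Middle of the bar's hinge pin, on the axis of the 22 mm hinge post at the shaker's local (0, 85) mm, 38 mm above the platform; shaker's axes. The bar is a flat steel strip on edge, 6 mm wide, 10 mm tall, reaching 144 mm from the pin, which is at its mid height.
- bar_knob (a point): Top centre of the upright steel knob near the bar's free end: 14 mm across, axis 135 mm from the pin, top 36 mm above the bar's centre line (the bar's top edge is 5 mm above that line). It tilts with the bar, leaning towards the post as the bar is lifted.
- catch_top (a point): Top centre of the catch, an upright steel block 12 mm thick across the bar's path and 26 mm long, 47 mm tall above the platform (14 mm above the lying bar's lower edge), at local (-76, 3) mm: 112 mm from the pin at swing 0.75. The bar cannot pass through it and must be lifted over.
- jar: Small amber jar with a white lid, 42 mm across, 50 mm tall, standing loose on the platform. Origin: centre of its underside. Leave alone.
- reagent: White plastic bottle with a blue cap, 72 mm across, 170 mm tall, standing on the bench to the left of the shaker. Origin: centre of its underside. Leave alone.
- beaker: Glass beaker, 72 mm across, 90 mm tall, standing on the bench to the right of the shaker. Origin: centre of its underside. Leave alone.

How it is judged:
By the outcome, as a careful person would: the job done as asked, in the order asked, and still so for the second after the job is handed in, with the robot touching nothing.
It also fails if it takes over 72 s, if anything falls off the work surface, if the arm or the gripper's body presses on something with over 40 N, if the wrist force passes 120 N, or if a joint passes its speed limit or range.

## Working session

There is one attempt and no reset: what is moved stays moved. The work goes in short steps, Python scripts to look and compute and a tool call to move; the robot and the scene stay as the last step left them, time stands still between calls to the robot, and variables do not carry over. Pictures are saved under pics/ and viewed, about 8 in all and at most 12, crops included, and the job is handed in when it is done.

Besides the shell and the picture viewer there is one more tool, called after "Request:" by a JSON object that holds its "name" and its "arguments". move_arm: Moves the arm, as the interface text tells. Its arguments: {"type":"object","properties":{"moves":{"type":"array"},"grip":{"type":"number"},"force":{"type":"number"}},"required":["moves"]}

```bash
mkdir -p pics; ls; cat > h.py <<'E'
from station import *
import numpy as np, cv2
from scipy.optimize import least_squares
from scipy.spatial.transform import Rotation as R
def cam(s):
    f=192/np.tan(np.radians(s["fovy"])/2)
    return np.array([[f,0,s["cx"]],[0,f,s["cy"]],[0,0,1.]]),np.array(s["dist"],float),np.array(s["rvec"],float),np.array(s["tvec"],float)
def proj(s,P):
    K,d,r,t=cam(s); return cv2.projectPoints(np.array(P,float).reshape(-1,1,3),r,t,K,d)[0].reshape(-1,2)
def ray(s,px):
    K,d,r,t=cam(s); u=cv2.undistortPoints(np.array(px,float).reshape(1,1,2),K,d).ravel()
    M=cv2.Rodrigues(r)[0]; return -M.T@t, M.T@np.array([u[0],u[1],1])
def at_z(s,px,z):
    o,v=ray(s,px); return o+v*(z-o[2])/v[2]
def tri(l):
    A=0;b=0
    for s,px in l:
        o,v=ray(s,px); v=v/np.linalg.norm(v); P=np.eye(3)-np.outer(v,v); A=A+P; b=b+P@o
    return np.linalg.solve(A,b)
def tip(c,n):
    r=tip_of(c,n); return (np.array(r[0]["at"])*[512,384],r[0]["conf"]) if r else (None,0)
E
python3 - <<'E'
from h import *
S={}
for c in("scene","top","wrist"):
    S[c]=snapshot(c); cv2.imwrite(f"pics/{c}0.png",S[c]["frame"])
names="stud_top nut_top nut_pointer ring_mark bar_pin bar_knob catch_top jar shaker reagent beaker".split()
for n in names:
    l=[]
    o=[]
    for c in S:
        p,cf=tip(c,n)
        if p is not None: o.append((c,p.round(1).tolist(),round(cf,2)))
        if cf>.4: l.append((S[c],p))
    print(n,o,tri(l).round(4) if len(l)>1 else None)
print(get_state()["orientation"],get_state()["time"])
a=np.vstack([S["scene"]["frame"]]);cv2.imwrite("pics/a.png",cv2.resize(np.hstack([S["scene"]["frame"],S["top"]["frame"]]),(800,300)))
E
```

```text
pics
stud_top [('scene', [268.7, 143.2], 0.43), ('top', [252.3, 170.8], 0.86)] [0.6088 0.0616 0.2438]
nut_top [('scene', [282.9, 184.4], 0.87), ('top', [252.4, 169.9], 0.64)] [0.646  0.0666 0.1173]
nut_pointer [('scene', [287.5, 196.7], 0.55), ('top', [249.6, 158.0], 0.69)] [0.6723 0.0672 0.0866]
ring_mark [('scene', [283.3, 203.6], 0.64), ('top', [267.2, 162.1], 0.77)] [0.6696 0.0329 0.0851]
bar_pin [('scene', [306.8, 171.7], 0.55), ('top', [218.6, 153.1], 0.6)] [0.681  0.1376 0.1279]
bar_knob [('scene', [267.8, 142.6], 0.69), ('top', [208.3, 212.9], 0.55)] [0.5476 0.1522 0.1666]
catch_top [('scene', [263.5, 161.4], 0.83), ('top', [235.6, 203.0], 0.57)] [0.5685 0.0988 0.1428]
jar [('scene', [236.0, 186.5], 0.76), ('top', [256.4, 169.2], 0.6)] [0.597  0.0171 0.1432]
shaker [('scene', [275.2, 212.8], 0.61), ('top', [251.3, 180.1], 0.56)] [0.6388 0.0645 0.0054]
reagent [('scene', [332.0, 183.8], 0.7), ('top', [163.0, 152.6], 0.9)] [ 0.7181  0.2858 -0.0095]
beaker [('scene', [186.8, 223.1], 0.57), ('top', [328.3, 260.2], 0.97)] [ 0.4487 -0.1109  0.0088]
[-2.59358271e-05  9.78044718e-01  2.08395129e-01  5.65594845e-06] 1.8
```

```bash
python3 - <<'E'
import cv2,numpy as np
a=cv2.imread("pics/scene0.png")[110:260,170:370];b=cv2.imread("pics/top0.png")[110:260,160:360]
cv2.imwrite("pics/v1.png",np.hstack([cv2.resize(x,(400,300),interpolation=3) for x in(a,b)]))
E
```

```text
(no output)
```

View pics/v1.png

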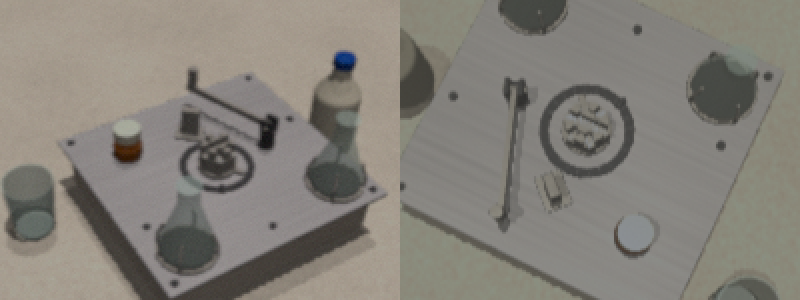

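```bash
cat >> h.py <<'E'
LOC=dict(stud_top=(0,0,.129),bar_pin=(0,.085,.123),catch_top=(-.076,.003,.132),nut_top=(0,0,.129))
def s2w(p,L):
    L=np.atleast_2d(L); c,s=np.cos(p[2]),np.sin(p[2])
    return np.c_[p[0]+c*L[:,0]-s*L[:,1],p[1]+s*L[:,0]+c*L[:,1],L[:,2]+(p[3] if len(p)>3 else 0)]
def fit(obs,x0,fz=True):  # obs: (snapshot,px,local)
    f=lambda p:np.concatenate([proj(s,s2w(p,l))[0]-q for s,q,l in obs])
    r=least_squares(f,x0,loss="soft_l1",f_scale=2); return r.x,f(r.x).reshape(-1,2)
E
cat > s.py <<'E'
from h import *
S={c:snapshot(c) for c in("scene","top")}
obs=[]
for n in LOC:
    for c in S:
        p,cf=tip(c,n)
        if cf>.5: obs.append((S[c],p,LOC[n])); print(n,c)
p,r=fit(obs,[.646,.067,-.45,0.]); print(p,r.round(1).tolist())
def loc(P): 
    d=np.array(P)[:2]-p[:2]; c,s=np.cos(p[2]),np.sin(p[2]); return np.array([c*d[0]+s*d[1],-s*d[0]+c*d[1]])
for n,z in(("nut_pointer",.09),("ring_mark",.0905),("bar_knob",.157),("jar",.085)):
    for c in S:
        q,cf=tip(c,n)
        if q is None: continue
        w=at_z(S[c],q,z+p[3]); L=loc(w); print(n,c,cf,w.round(4),L.round(4),"ang",np.arctan2(L[0],L[1]).round(3))
st=get_state(); Rt=R.from_quat(np.roll(st["orientation"],-1)).as_matrix()
s=snapshot("wrist"); M=cv2.Rodrigues(np.array(s["rvec"]))[0]; o=-M.T@np.array(s["tvec"])
print("cam in tool",Rt.T@(o-st["tool_pos"]),(Rt.T@M.T).round(2).tolist(),s["fovy"],st["tool_pos"],st["time"])
print("target in tool",Rt.T@(np.array([p[0],p[1],.36])-st["tool_pos"]))
E
python3 s.py
```

```text
stud_top scene
stud_top top
bar_pin scene
bar_pin top
catch_top scene
catch_top top
nut_top scene
nut_top top
[ 0.63931209  0.06395347 -0.49088156 -0.00356311] [[-0.1, -0.8], [0.2, 0.5], [-3.3, 2.6], [-1.0, 0.6], [0.4, -0.7], [-0.1, -1.3], [2.2, -0.3], [1.1, 0.1]]
nut_pointer scene 0.62 [0.6737 0.0728 0.0864] [0.0262 0.024 ] ang 0.83
nut_pointer top 0.94 [0.6736 0.0754 0.0864] [0.0249 0.0263] ang 0.758
ring_mark scene 0.65 [0.6716 0.0266 0.0869] [ 0.0461 -0.0178] ang 1.938
ring_mark top 0.91 [0.6752 0.026  0.0869] [ 0.0496 -0.0165] ang 1.893
bar_knob scene 0.61 [0.5468 0.1579 0.1534] [-0.1259  0.0392] ang -1.269
bar_knob top 0.57 [0.6594 0.0703 0.1534] [0.0147 0.015 ] ang 0.776
jar scene 0.53 [0.5261 0.0227 0.0814] [-0.0803 -0.0898] ang -2.412
jar top 0.87 [0.5281 0.0157 0.0814] [-0.0753 -0.095 ] ang -2.471
cam in tool [ 7.99642201e-02 -3.41329085e-05 -1.67140731e-01] [[0.0, -0.96, -0.29], [1.0, 0.0, 0.0], [-0.0, -0.29, 0.96]] 68.44690527670265 [ 0.26492764 -0.59353066  0.21863673] 2.7
target in tool [ 0.60985505 -0.44780574 -0.14134888]
```

Request:
{"name": "move_arm", "arguments": {"moves": [0.01,-0.007,-0.03,-5,0.04,-0.03,-0.06,-12,0.073,-0.054,-0.08,-18,0.105,-0.077,-0.08,-25,0.138,-0.101,-0.08,-31,0.17,-0.125,-0.08,-38,0.203,-0.149,-0.08,-44,0.235,-0.173,-0.08,-50,0.27,-0.198,-0.08,-56,0.3,-0.22,-0.08,-62,0.33,-0.242,-0.08,-68,0.33,-0.242,-0.08,-68], "grip": 0.07}}

```text
time: 3.75
tool_pos: [0.472, -0.2283, 0.2995]
orientation: [-0.0, 0.688, 0.726, 0.004]
force: [1.0, 1.4, -0.3]
opening: 0.0701
```

```bash
cat > t.py <<'E'
from h import *
import sys
st=get_state(); Rt=R.from_quat(np.roll(st["orientation"],-1)).as_matrix()
T=np.array(eval(sys.argv[1])); print("shift",(Rt.T@(T-st["tool_pos"])).round(4),"tooly cw from +x",np.degrees(np.arctan2(-Rt[1,1],Rt[0,1])).round(2),st["tool_pos"],np.round(st["joint_positions"],2),st["time"],st["force"],st["opening"],Rt[:,2].round(4))
E
python3 t.py [.639,.064,.3]
```

```text
shift [0.2829 0.1825 0.0019] tooly cw from +x -3.09 [ 0.47204431 -0.22834645  0.29951253] [ 0.7   0.37 -0.41  1.65  0.15  1.15  0.31] 3.75 [ 0.99653866  1.36776853 -0.29671154] 0.07008246422806108 [ 0.0044  0.0057 -1.    ]
```

Request:
{"name": "move_arm", "arguments": {"moves": [0.028,0.018,0,-5,0.057,0.037,0,-10,0.085,0.055,0,-16,0.113,0.073,0,-22,0.142,0.092,0,-28,0.17,0.11,0,-34,0.198,0.128,0,-40,0.226,0.146,0,-44.6,0.255,0.164,0,-44.6,0.283,0.183,0,-44.6,0.283,0.183,0,-44.6]}}

```text
time: 4.67
tool_pos: [0.6414, 0.0601, 0.2979]
orientation: [-0.001, 0.365, 0.931, 0.004]
force: [0.8, 0.3, 1.2]
opening: 0.0701
```

```bash
cat > w.py <<'E'
from h import *
import sys
# wrist view: refine
s=snapshot("wrist"); cv2.imwrite(f"pics/{sys.argv[1]}.png",s["frame"])
t=snapshot("top"); obs=[]; Q={}
for n in list(LOC)+["nut_pointer","ring_mark","bar_knob"]:
  for c,ss in(("wrist",s),("top",t)):
    q,cf=tip(c,n)
    if cf>.4: Q[n,c]=(ss,q); print(n,c,q.round(1),round(cf,2))
    if cf>.5 and n in LOC: obs.append((ss,q,LOC[n]))
p,r=fit(obs,[.6393,.064,-.4909,0.]); print("fit",p.round(4),r.round(1).tolist())
for n,z in(("nut_pointer",.09),("ring_mark",.0905),("bar_knob",.159),("nut_top",.129),("bar_pin",.123)):
  for c in("wrist","top"):
    if (n,c) in Q:
        w=at_z(*Q[n,c],z+p[3]); d=w[:2]-p[:2]; cc,sn=np.cos(p[2]),np.sin(p[2]); L=np.array([cc*d[0]+sn*d[1],-sn*d[0]+cc*d[1]])
        print(n,c,w.round(4),L.round(4),"ang",np.arctan2(L[0],L[1]).round(3),"r",np.hypot(*L).round(4),"swing",np.arctan2(-L[0],.085-L[1]).round(3))
for n in("nut_top","nut_pointer","bar_knob","bar_pin"):
    if (n,"wrist") in Q and (n,"top") in Q: print("tri",n,tri([Q[n,"wrist"],Q[n,"top"]]).round(4))
E
python3 w.py w1; python3 t.py [.639,.064,.3]
```

```text
stud_top wrist [257.4 177.1] 0.75
bar_pin wrist [324.1 158.2] 0.74
bar_pin top [218.5 152.5] 0.58
catch_top wrist [241.2 112.2] 0.84
catch_top top [236.6 204.2] 0.66
nut_top wrist [258.  174.2] 0.73
nut_top top [253.3 171.6] 0.96
nut_pointer wrist [277.9 190.7] 0.58
nut_pointer top [248.2 157.6] 0.6
ring_mark wrist [255.4 156.1] 0.68
bar_knob wrist [257.6  48. ] 0.82
bar_knob top [209.2 213.4] 0.64
fit [ 0.6393  0.0636 -0.4865 -0.0012] [[-0.8, -1.1], [-0.5, -0.8], [-1.0, 1.1], [0.8, 0.7], [-1.8, -2.3], [-1.5, 1.8], [-0.3, -0.9]]
nut_pointer wrist [0.6813 0.0655 0.0888] [0.0363 0.0213] ang 1.04 r 0.0421 swing -0.518
nut_pointer top [0.678  0.074  0.0888] [0.0294 0.0272] ang 0.824 r 0.0401 swing -0.471
ring_mark wrist [0.6248 0.0753 0.0893] [-0.0183  0.0036] ang -1.379 r 0.0186 swing 0.221
bar_knob wrist [0.5401 0.1564 0.1578] [-0.131   0.0357] ang -1.305 r 0.1358 swing 1.211
bar_knob top [0.5473 0.1512 0.1578] [-0.1222  0.0344] ang -1.297 r 0.127 swing 1.178
nut_top wrist [0.6388 0.0665 0.1278] [-0.0018  0.0023] ang -0.65 r 0.0029 swing 0.021
nut_top top [0.6374 0.0631 0.1278] [-0.0014 -0.0014] ang -2.355 r 0.0019 swing 0.016
bar_pin wrist [0.6802 0.1386 0.1218] [0.0011 0.0853] ang 0.013 r 0.0854 swing -1.87
bar_pin top [0.6813 0.1366 0.1218] [0.0031 0.0841] ang 0.036 r 0.0842 swing -1.289
tri nut_top [0.6429 0.0631 0.1031]
tri nut_pointer [0.6639 0.0731 0.1487]
tri bar_knob [0.5441 0.1499 0.1884]
tri bar_pin [0.7101 0.1463 0.0174]
shift [ 0.0097  0.0083 -0.0013] tooly cw from +x -46.65 [0.64032705 0.05132504 0.29870285] [ 0.2   0.6  -0.59  1.31  0.33  1.33  0.43] 5.4667 [-0.32577661  0.20445364 -0.496845  ] 0.06981204307076391 [ 0.e+00  1.e-04 -1.e+00]
```

View pics/w1.png

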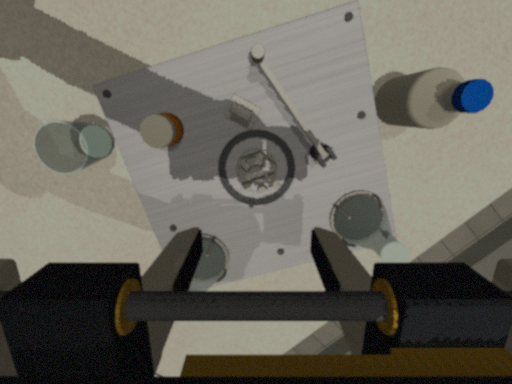

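Request:
{"name": "move_arm", "arguments": {"moves": [0,0.004,0.03,0,0,0.008,0.06,0,0,0.008,0.09,0,0,0.008,0.105,0,0,0.008,0.105,0,0,0.008,0.105,0,0,0.008,0.105,0]}}

```text
time: 6.05
tool_pos: [0.6469, 0.0577, 0.1953]
orientation: [0.001, 0.369, 0.929, 0.001]
force: [0.1, -0.5, 0.6]
opening: 0.0699
```

```bash
python3 w.py w2; python3 t.py [.639,.064,.1]; python3 -c "
import cv2;a=cv2.imread('pics/w2.png');cv2.imwrite('pics/w2c.png',cv2.resize(a[60:260,120:390],(800,593),interpolation=2))"
```

```text
stud_top wrist [257.4 194.5] 0.84
stud_top top [326.4 262.6] 0.42
bar_pin wrist [350.  165.8] 0.73
bar_pin top [219.6 155.2] 0.81
catch_top wrist [230.7 101.4] 0.8
catch_top top [234.3 200.6] 0.83
nut_top wrist [253.6 192.3] 0.66
nut_top top [252.5 170.8] 0.81
nut_pointer wrist [283.  209.6] 0.82
nut_pointer top [249.8 159.1] 0.6
ring_mark wrist [250.2 228.5] 0.91
bar_knob wrist [255.4   5.7] 0.76
bar_knob top [208.8 215. ] 0.64
fit [ 0.637   0.0648 -0.4841  0.0019] [[-3.1, -1.1], [0.2, -0.1], [-2.8, -0.9], [0.6, 0.9], [-0.0, 2.2], [0.7, 1.1], [-0.0, 0.7]]
nut_pointer wrist [0.6778 0.0661 0.0919] [0.0355 0.0202] ang 1.053 r 0.0408 swing -0.501
nut_pointer top [0.6738 0.0704 0.0919] [0.0299 0.0222] ang 0.933 r 0.0372 swing -0.444
ring_mark wrist [0.6698 0.0277 0.0924] [ 0.0463 -0.0176] ang 1.933 r 0.0496 swing -0.424
bar_knob wrist [0.5428 0.155  0.1609] [-0.1254  0.036 ] ang -1.291 r 0.1304 swing 1.198
bar_knob top [0.5438 0.1516 0.1609] [-0.1229  0.0335] ang -1.305 r 0.1274 swing 1.174
nut_top wrist [0.6358 0.065  0.1309] [-0.0011 -0.0003] ang -1.842 r 0.0012 swing 0.013
nut_top top [0.6385 0.0647 0.1309] [0.0014 0.0006] ang 1.153 r 0.0015 swing -0.017
bar_pin wrist [0.6765 0.1398 0.1249] [0.0001 0.0848] ang 0.001 r 0.0848 swing -0.233
bar_pin top [0.6745 0.134  0.1249] [0.001  0.0787] ang 0.012 r 0.0787 swing -0.154
tri nut_top [0.6372 0.0648 0.1305]
tri nut_pointer [0.6676 0.0706 0.1196]
tri bar_knob [0.5436 0.1524 0.1663]
tri bar_pin [0.6659 0.1338 0.1545]
shift [0.0097 0.0003 0.0936] tooly cw from +x -46.66 [0.64584521 0.05715729 0.19364205] [ 0.19  0.69 -0.56  1.45  0.39  1.11  0.37] 6.85 [-0.76756527 -0.42079603 -0.34673037] 0.06987108488144458 [-1.e-04  0.e+00 -1.e+00]
```

View pics/w2c.png

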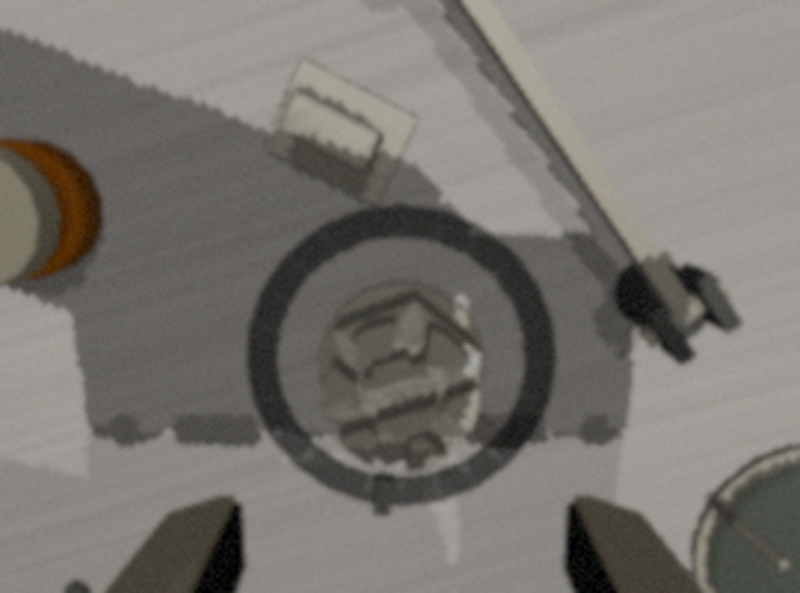

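Request:
{"name": "move_arm", "arguments": {"moves": [0.011,0,0.02,5,0.011,0,0.045,10,0.011,0,0.065,10,0.011,0,0.08,10,0.011,0,0.09,10,0.011,0,0.099,10,0.011,0,0.099,10,0.011,0,0.099,10,0.011,0,0.099,10], "grip": 0.062}}

```text
time: 7.6
tool_pos: [0.6387, 0.065, 0.0957]
orientation: [0.001, 0.449, 0.894, 0.001]
force: [-0.2, 0.6, 0.6]
opening: 0.0622
```

```bash
python3 t.py [.638,.0645,.0945]
```

```text
shift [-0.     -0.0008  0.0012] tooly cw from +x -36.65 [0.63865078 0.06500833 0.09571711] [ 0.13  0.77 -0.47  1.57  0.42  0.9   0.15] 7.6 [-0.2171703   0.6303879   0.55306983] 0.062165239731825375 [ 2.e-03  6.e-04 -1.e+00]
```

Close the jaws on the hexagon.

Request:
{"name": "move_arm", "arguments": {"moves": [0,0,0.001,0,0,0,0.001,0,0,0,0.001,0,0,0,0.001,0,0,0,0.001,0,0,0,0.001,0], "grip": 0.04, "force": 25}}

```text
time: 8.1
tool_pos: [0.6383, 0.0649, 0.0943]
orientation: [0.001, 0.449, 0.894, 0.0]
force: [0.3, 0.7, 2.7]
opening: 0.0461
```

```bash
python3 t.py [.638,.0645,.0945]; python3 -c "
from h import *
print(get_state()['ft_torque'])
s=snapshot('wrist');cv2.imwrite('pics/w3.png',s['frame']);print(tip('wrist','nut_pointer'),tip('wrist','stud_top'))"
```

```text
shift [-0.0001 -0.0005 -0.0002] tooly cw from +x -36.66 [0.63833002 0.06487012 0.09427845] [ 0.13  0.77 -0.47  1.58  0.42  0.89  0.15] 8.1 [0.3009023  0.68933926 2.67134189] 0.04608603997909205 [ 1.3e-03  2.0e-04 -1.0e+00]
[-0.10135951 -0.16957845  0.09573863]
(None, 0) (array([257.3824, 270.1056]), 0.79)
```

Request:
{"name": "move_arm", "arguments": {"moves": [0,0,0,4,0,0,0,10,0,0,0,16,0,0,0,22,0,0,0,28,0,0,0,34,0,0,0,40,0,0,0,46,0,0,0,52,0,0,0,56,0,0,0,59,0,0,0,60]}}

```text
time: 9.25
tool_pos: [0.6385, 0.0649, 0.0943]
orientation: [0.001, 0.836, 0.549, 0.001]
force: [0.8, -0.4, 3.6]
opening: 0.0459
```

```bash
python3 t.py [.638,.0645,.0945]; cat > y.py <<'E'
from h import *
obs=[]
for k in range(3):
  S={c:snapshot(c) for c in("scene","top")}
  for n in("stud_top","bar_pin","catch_top","nut_top"):
    for c in S:
      q,cf=tip(c,n)
      if cf>.5: obs.append((S[c],q,LOC[n]))
p,r=fit(obs,[.638,.064,-.487,0.]); print(len(obs),p.round(4),abs(r).mean().round(2))
E
python3 y.py
```

```text
shift [-0.0005 -0.0004 -0.0002] tooly cw from +x 23.41 [0.6385421  0.06486373 0.09425103] [-0.03  0.74 -0.19  1.58  0.17  0.84 -0.69] 9.25 [ 0.7594487  -0.42245321  3.62871982] 0.04590166872116595 [ 1.7e-03 -1.0e-04 -1.0e+00]
17 [ 0.6386  0.0642 -0.4738 -0.0042] 2.72
```

```bash
cat > e.py <<'E'
from h import *
from scipy.optimize import minimize
G={}
for c in("scene","top"):
    s=snapshot(c); g=cv2.GaussianBlur(cv2.cvtColor(cv2.imread(f"pics/{c}0.png"),cv2.COLOR_BGR2GRAY),(0,0),1.2).astype(np.float32)
    m=np.hypot(cv2.Sobel(g,5,1,0),cv2.Sobel(g,5,0,1)); G[c]=(s,np.minimum(m,60))
t=np.linspace(-1,1,120); o=np.ones_like(t)
E4=[np.c_[.16*t,.17*o],np.c_[.16*t,-.17*o],np.c_[.16*o,.17*t],np.c_[-.16*o,.17*t]]
def cost(p,cs=("scene","top")):
    v=0
    for c in cs:
        s,m=G[c]
        for e in E4:
            q=proj(s,s2w(p,np.c_[e,.085*o])).astype(np.float32)
            v-=cv2.remap(m,q[:,0],q[:,1],1,borderValue=0).mean()
    return v
for cs in(("top",),("scene",),("scene","top")):
    b=min((minimize(cost,[.638+dx,.0645+dy,a],args=(cs,),method="Nelder-Mead",options=dict(initial_simplex=[[.638+dx,.0645+dy,a],[.643+dx,.0645+dy,a],[.638+dx,.0695+dy,a],[.638+dx,.0645+dy,a+.02]])) for a in(-.5,-.48,-.465) for dx in(-.002,.003) for dy in(-.002,.003)),key=lambda r:r.fun)
    print(cs,b.x.round(4),b.fun)
E
python3 e.py
```

```text
('top',) [ 0.6425  0.0658 -0.467 ] -115.74795532226562
('scene',) [ 0.638   0.0609 -0.4695] -206.5348663330078
('scene', 'top') [ 0.6391  0.0609 -0.4676] -319.7209777832031
```

Request:
{"name": "move_arm", "arguments": {"moves": [0,0,0,1,0,0,0,2,0,0,0,2.8,0,0,0,3.2,0,0,0,3.2,0,0,0,3.2]}}

```text
time: 11.35
tool_pos: [0.6385, 0.0649, 0.0942]
orientation: [0.0, 0.85, 0.526, 0.001]
force: [0.1, 0.3, 4.7]
opening: 0.0457
```

Request:
{"name": "move_arm", "arguments": {"moves": [0,0,0,0,0,0,0,0,0,0,0,0,0,0,-0.02,0,0,0,-0.05,0,0,0,-0.08,0,-0.005,0,-0.105,0,-0.01,0,-0.105,0,-0.01,0,-0.105,0,-0.01,0,-0.105,0], "grip": 0.065}}

```text
time: 12.18
tool_pos: [0.6322, 0.0551, 0.1974]
orientation: [-0.001, 0.851, 0.526, -0.001]
force: [0.1, -0.8, 0.6]
opening: 0.0654
```

```bash
python3 t.py [.638,.0645,.0945]; python3 w.py w4;  python3 -c "
import cv2;a=cv2.imread('pics/w4.png');cv2.imwrite('pics/w4c.png',cv2.resize(a[130:260,170:345],(800,594),interpolation=2))"
```

```text
shift [0.0112 0.0012 0.1028] tooly cw from +x 26.58 [0.63220315 0.05509754 0.19737315] [-0.01  0.62 -0.19  1.49  0.13  1.05 -0.69] 12.1833 [ 0.11743877 -0.83276211  0.64956558] 0.06536927931238609 [-3.e-03 -6.e-04 -1.e+00]
stud_top wrist [261.3 191. ] 0.59
bar_pin wrist [256.6  88.5] 0.62
bar_pin top [217.1 153.9] 0.61
catch_top wrist [166.6 189.1] 0.72
catch_top top [234.1 202.4] 0.63
nut_top wrist [256.2 191.9] 0.76
nut_pointer wrist [291.1 202.6] 0.85
ring_mark wrist [302.5 200.2] 0.94
bar_knob wrist [ 84.3 155.2] 0.82
bar_knob top [206.7 214.7] 0.62
fit [ 0.638   0.0658 -0.4668  0.001 ] [[-4.5, 0.9], [0.7, -0.9], [-1.1, 0.7], [1.1, 0.1], [0.3, 0.3], [0.7, 0.0]]
nut_pointer wrist [0.6591 0.0298 0.091 ] [ 0.0351 -0.0226] ang 2.143 r 0.0417 swing -0.315
ring_mark wrist [0.6705 0.0272 0.0915] [ 0.0465 -0.0198] ang 1.974 r 0.0505 swing -0.417
bar_knob wrist [0.5419 0.1546 0.16  ] [-0.1257  0.0361] ang -1.291 r 0.1308 swing 1.2
bar_knob top [0.5446 0.1558 0.16  ] [-0.124   0.0384] ang -1.27 r 0.1298 swing 1.211
nut_top wrist [0.6375 0.0661 0.13  ] [-0.0006  0.    ] ang -1.514 r 0.0006 swing 0.007
bar_pin wrist [0.6754 0.1413 0.124 ] [-0.0005  0.0843] ang -0.006 r 0.0843 swing 0.66
bar_pin top [0.6776 0.1394 0.124 ] [0.0023 0.0836] ang 0.027 r 0.0836 swing -1.02
tri bar_knob [0.5441 0.1547 0.1636]
tri bar_pin [0.6754 0.1397 0.1317]
```

View pics/w4c.png

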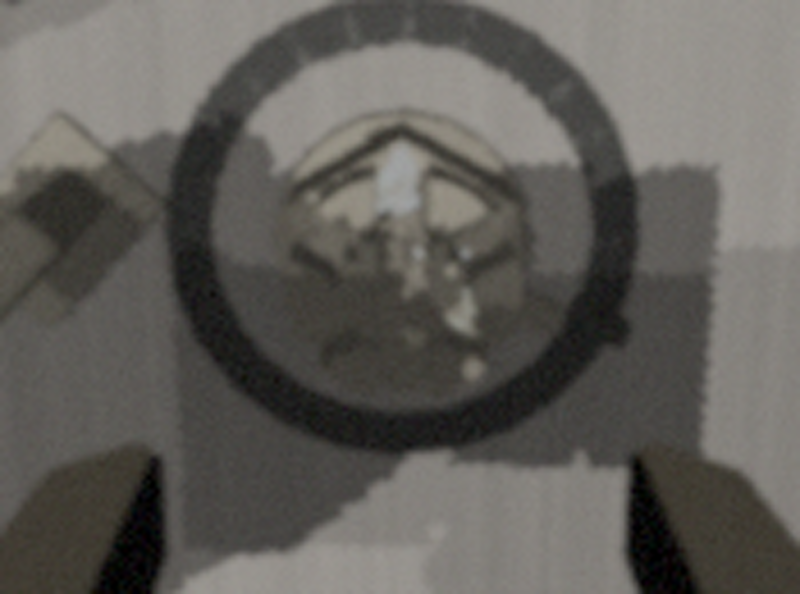

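Request:
{"name": "move_arm", "arguments": {"moves": [0.004,-0.01,-0.003,7,0.009,-0.024,-0.003,14,0.015,-0.038,-0.003,21,0.02,-0.052,-0.003,28,0.026,-0.066,-0.003,35,0.031,-0.08,-0.003,42,0.037,-0.094,-0.003,49,0.043,-0.11,-0.003,56,0.049,-0.125,-0.003,63,0.049,-0.125,-0.003,69.6,0.049,-0.125,-0.003,69.6,0.049,-0.125,-0.003,69.6], "grip": 0.045}}

```text
time: 13.98
tool_pos: [0.5436, 0.1555, 0.2019]
orientation: [0.0, 0.999, -0.052, 0.0]
force: [-0.6, 0.8, 0.5]
opening: 0.0451
```

```bash
sed -i 's/.6393,.064,-.4909,0./.6385,.0648,-.468,0./' w.py; python3 w.py w5; python3 t.py [.5425,.1545,.133]
```

```text
stud_top wrist [360.   84.7] 0.67
stud_top top [252.  169.5] 0.75
bar_pin wrist [257.6  37.9] 0.88
bar_pin top [218.2 154. ] 0.77
catch_top wrist [316.2 167.7] 0.76
catch_top top [236.3 199.9] 0.72
nut_top wrist [357.6  78. ] 0.66
nut_pointer wrist [375.3  53.9] 0.71
nut_pointer top [265.6 165. ] 0.71
ring_mark wrist [385.8  44.4] 0.62
bar_knob wrist [257.5 216.8] 0.69
fit [ 0.6381  0.0641 -0.4687  0.0018] [[-1.1, -5.6], [0.8, 1.5], [0.3, -0.1], [-1.4, 0.3], [-0.0, -0.1], [-1.2, 2.6], [1.3, 1.1]]
nut_pointer wrist [0.6602 0.036  0.0918] [ 0.0324 -0.0152] ang 2.009 r 0.0357 swing -0.313
nut_pointer top [0.66   0.0358 0.0918] [ 0.0323 -0.0154] ang 2.015 r 0.0358 swing -0.311
ring_mark wrist [0.6669 0.027  0.0923] [ 0.0424 -0.0201] ang 2.014 r 0.0469 swing -0.383
bar_knob wrist [0.5429 0.1541 0.1608] [-0.1256  0.0373] ang -1.282 r 0.131 swing 1.208
nut_top wrist [0.6391 0.0652 0.1308] [0.0004 0.0014] ang 0.259 r 0.0014 swing -0.004
bar_pin wrist [0.6765 0.1402 0.1248] [-0.0001  0.0852] ang -0.002 r 0.0852 swing 2.492
bar_pin top [0.6772 0.1369 0.1248] [0.002  0.0826] ang 0.024 r 0.0826 swing -0.69
tri nut_pointer [0.6602 0.0358 0.0913]
tri bar_pin [0.6819 0.1392 0.1043]
shift [-0.0009  0.0011  0.0687] tooly cw from +x 96.14 [0.54345863 0.15545188 0.20166699] [-0.4   0.5   0.13  1.7  -0.08  0.94 -1.92] 14.7833 [-0.39071398  0.50008924 -0.13701714] 0.04509027346939577 [-0.  0. -1.]
```

View pics/w5.png

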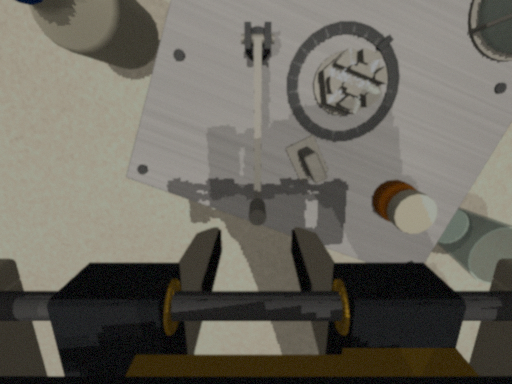

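Request:
{"name": "move_arm", "arguments": {"moves": [-0.001,0.001,0.02,0,-0.001,0.001,0.04,0,-0.001,0.001,0.055,0,-0.001,0.001,0.065,0,-0.001,0.001,0.068,0,-0.001,0.001,0.068,0,-0.001,0.001,0.068,0]}}

```text
time: 15.37
tool_pos: [0.543, 0.1547, 0.1343]
orientation: [-0.0, 0.999, -0.054, 0.001]
force: [-1.1, -0.2, 0.0]
opening: 0.0452
```

Request:
{"name": "move_arm", "arguments": {"moves": [0,0,0,0,0,0,0,0,0,0,0,0,0,0,0,0,0,0,0,0,0,0,0,0,0,0,0,0], "grip": 0.005, "force": 10}}

```text
time: 15.95
tool_pos: [0.5424, 0.1546, 0.1338]
orientation: [-0.0, 0.999, -0.054, 0.0]
force: [-0.5, -0.4, 0.7]
opening: 0.0135
```

```bash
python3 t.py [.5425,.1545,.133]
```

```text
shift [0.0001 0.0001 0.0008] tooly cw from +x 96.14 [0.54242997 0.15464467 0.1338047 ] [-0.39  0.58  0.12  1.78 -0.09  0.78 -1.91] 15.95 [-0.45553861 -0.35308303  0.69933911] 0.013497484817892869 [ 2.e-04  2.e-04 -1.e+00]
```

Request:
{"name": "move_arm", "arguments": {"moves": [0.0015,0,-0.006,0,0.0036,0,-0.0134,0,0.006,0,-0.02,0,0.0085,0,-0.0262,0,0.0114,0,-0.0325,0,0.0146,0,-0.0386,0,0.018,0,-0.0445,0,0.022,0,-0.0503,0,0.022,0,-0.0503,0,0.022,0,-0.0503,0]}}

```text
time: 16.78
tool_pos: [0.564, 0.1525, 0.1844]
orientation: [-0.0, 0.999, -0.054, -0.0]
force: [-2.9, 1.2, 2.5]
opening: 0.0138
```

```bash
python3 t.py [.5425,.1545,.133]; python3 - <<'E'
from h import *
s=snapshot("scene");cv2.imwrite("pics/s6.png",cv2.resize(s["frame"][80:260,170:410],(800,600),interpolation=2))
print(tip("scene","bar_knob"))
# swing path: tool pose shifts relative to present, bar swing 0..-69.4deg
st=get_state();Rt=R.from_quat(np.roll(st["orientation"],-1)).as_matrix()
pin=np.array([.6765,.1405]);v=st["tool_pos"][:2]-pin
h0=np.degrees(np.arctan2(v[1],v[0]));tot=243.2-h0;print("r",np.hypot(*v),"heading",h0,"to go",tot)
for a in np.arange(6,72,6).tolist()+[tot]:
    q=np.radians(a);w=np.array([[np.cos(q),-np.sin(q)],[np.sin(q),np.cos(q)]])@v-v
    print((Rt.T@np.r_[w,0])[:2].round(4).tolist(),-round(a,1))
E
```

```text
shift [-0.0216  0.0003  0.0514] tooly cw from +x 96.14 [0.56402863 0.15248145 0.18438227] [-0.38  0.55  0.13  1.67 -0.08  0.93 -1.9 ] 16.7833 [-2.89914256  1.17669394  2.54638496] 0.01375598052694854 [-4.e-04  5.e-04 -1.e+00]
(array([275.6096, 128.9856]), 0.47)
r 0.11335546741386722 heading 173.93158176792244 to go 69.26841823207755
[0.0006, 0.0118] -6
[0.0025, 0.0236] -12
[0.0056, 0.035] -18
[0.0098, 0.0461] -24
[0.0152, 0.0567] -30
[0.0217, 0.0666] -36
[0.0292, 0.0758] -42
[0.0376, 0.0842] -48
[0.0468, 0.0917] -54
[0.0568, 0.0981] -60
[0.0674, 0.1035] -66
[0.0733, 0.1059] -69.3
```

View pics/s6.png

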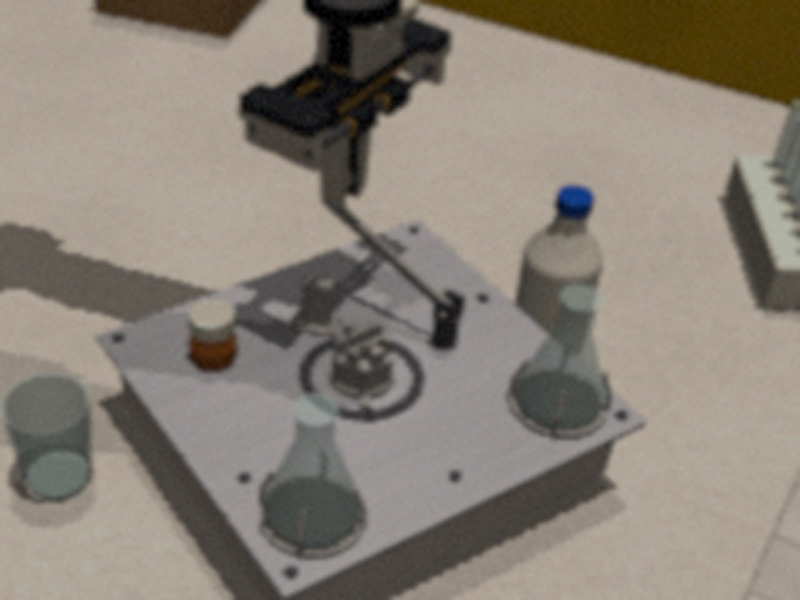

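Request:
{"name": "move_arm", "arguments": {"moves": [0.0006,0.0118,0,-6,0.0025,0.0236,0,-12,0.0056,0.035,0,-18,0.0098,0.0461,0,-24,0.0152,0.0567,0,-30,0.0217,0.0666,0,-36,0.0292,0.0758,0,-42,0.0376,0.0842,0,-48,0.0468,0.0917,0,-54,0.0568,0.0981,0,-60,0.0674,0.1035,0,-66,0.0733,0.1059,0,-69.3]}}

```text
time: 17.88
tool_pos: [0.628, 0.0378, 0.1836]
orientation: [0.001, 0.851, 0.525, 0.002]
force: [-0.9, 0.6, -0.8]
opening: 0.0138
```

Request:
{"name": "move_arm", "arguments": {"moves": [0,0,0,0,0,0,0,0,0,0,0,0]}}

```text
time: 18.13
tool_pos: [0.6262, 0.0388, 0.184]
orientation: [0.001, 0.852, 0.523, 0.0]
force: [0.6, 0.3, 0.2]
opening: 0.0139
```

```bash
python3 w.py w7; python3 t.py "[.6765-.451*.113,.1405-.892*.113,.184]";python3 -c "
import cv2;a=cv2.imread('pics/w7.png');cv2.imwrite('pics/w7c.png',cv2.resize(a[20:320,110:400],(580,600),interpolation=2))"
```

```text
stud_top wrist [254.1 179.9] 0.58
stud_top top [253.7 171.5] 0.96
bar_pin wrist [253.9  64.6] 0.97
bar_pin top [220.1 152.7] 0.7
catch_top wrist [160. 175.] 0.82
catch_top top [235.6 202.3] 0.83
nut_top wrist [252.6 175.6] 0.93
nut_top top [252.6 167.8] 0.46
nut_pointer wrist [291. 189.] 0.72
ring_mark wrist [300.8 186.4] 0.79
bar_knob wrist [255.  256.2] 0.64
fit [ 0.6372  0.0638 -0.4732 -0.0016] [[0.2, -2.0], [-0.7, 0.3], [0.6, 0.5], [-2.9, 2.3], [-0.8, -0.1], [-0.4, 0.9], [1.7, 2.3]]
nut_pointer wrist [0.6595 0.0298 0.0884] [ 0.0353 -0.0201] ang 2.088 r 0.0407 swing -0.324
ring_mark wrist [0.669  0.028  0.0889] [ 0.0446 -0.0173] ang 1.941 r 0.0478 swing -0.411
bar_knob wrist [0.613  0.0149 0.1574] [ 0.0007 -0.0545] ang 3.128 r 0.0545 swing -0.005
nut_top wrist [0.6368 0.0661 0.1274] [-0.0014  0.0019] ang -0.618 r 0.0024 swing 0.016
nut_top top [0.6457 0.0644 0.1274] [0.0073 0.0044] ang 1.026 r 0.0086 swing -0.091
bar_pin wrist [0.6757 0.14   0.1214] [-0.0005  0.0854] ang -0.005 r 0.0854 swing 2.257
bar_pin top [0.6809 0.1332 0.1214] [0.0072 0.0817] ang 0.088 r 0.082 swing -1.146
tri nut_top [0.6402 0.0669 0.1445]
tri bar_pin [0.6734 0.1334 0.1507]
shift [ 0.0005 -0.0005 -0.    ] tooly cw from +x 26.85 [0.6258046  0.03903319 0.18399048] [ 0.02  0.62 -0.2   1.54  0.14  1.   -0.69] 18.9333 [-0.33757256 -1.47044931 -0.2042576 ] 0.0138005229482691 [ 1.e-04  0.e+00 -1.e+00]
```

View pics/w7c.png

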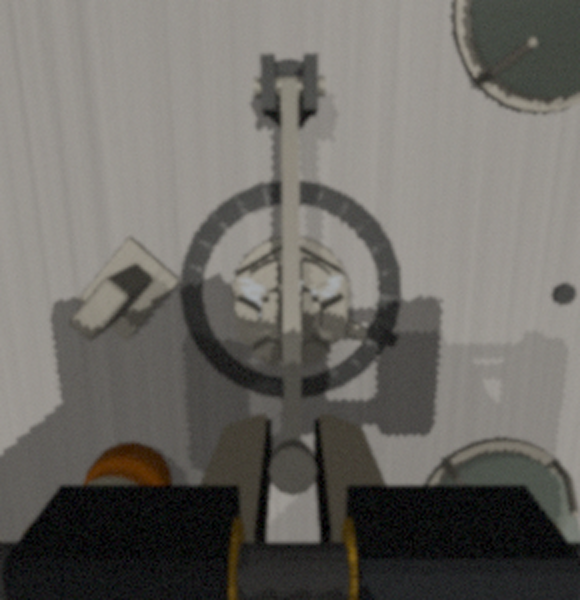

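Request:
{"name": "move_arm", "arguments": {"moves": [-0.0035,0,0.0055,0,-0.0074,0,0.0117,0,-0.0105,0,0.018,0,-0.0135,0,0.0241,0,-0.016,0,0.0305,0,-0.0184,0,0.0369,0,-0.0204,0,0.0436,0,-0.0215,0,0.048,0,-0.0215,0,0.048,0,-0.0215,0,0.048,0]}}

```text
time: 19.77
tool_pos: [0.616, 0.0204, 0.1358]
orientation: [-0.0, 0.852, 0.524, 0.0]
force: [0.8, 2.0, -1.0]
opening: 0.014
```

Request:
{"name": "move_arm", "arguments": {"moves": [0,0,0,0,0,0,0,0,0,0,0,0,0,0,0,0,0,0,0,0], "grip": 0.03}}

```text
time: 20.18
tool_pos: [0.616, 0.0194, 0.1361]
orientation: [0.0, 0.852, 0.523, -0.0]
force: [0.3, 0.5, 0.0]
opening: 0.0295
```

Request:
{"name": "move_arm", "arguments": {"moves": [0,0,-0.02,0,0,0,-0.05,0,0,0,-0.075,0,0,0,-0.1,0,-0.02,0,-0.12,0,-0.04,0,-0.13,0,-0.04,0,-0.13,0,-0.04,0,-0.13,0]}}

```text
time: 20.85
tool_pos: [0.598, -0.0172, 0.2667]
orientation: [0.001, 0.853, 0.522, 0.0]
force: [0.4, 0.6, 0.4]
opening: 0.03
```

```bash
python3 w.py w8; python3 t.py [.626,.039,.3];python3 - <<'E'
from h import *
import sys
s=snapshot("scene");w=cv2.imread("pics/w8.png")
a=cv2.resize(s["frame"][130:230,220:333],(400,354),interpolation=2);b=cv2.resize(w[60:260,150:376],(400,354),interpolation=2)
cv2.imwrite("pics/v8.png",np.hstack([a,b]))
p=[.6385,.0645,-.469]
for sw,l in((0,0),(0,.1)):
    c,sn=np.cos(l),np.sin(l)
    L=(0,.085-(.135*c-.036*sn),.123+.135*sn+.036*c); print(l,proj(s,s2w(p,L)))
print(tip("scene","bar_knob"))
E
```

```text
stud_top wrist [254.6  99.6] 0.96
stud_top top [253.5 168.6] 0.94
bar_pin wrist [253.    6.6] 0.77
bar_pin top [219.4 152.8] 0.77
catch_top wrist [182.3  94.9] 0.74
catch_top top [234.9 202.6] 0.6
nut_top wrist [252.9  97.5] 0.86
nut_top top [253.6 172.7] 0.95
nut_pointer wrist [285.8 120.2] 0.61
nut_pointer top [267.6 165.8] 0.7
ring_mark wrist [295.2 120.4] 0.66
ring_mark top [268.5 160.6] 0.66
bar_knob wrist [255.9 148.8] 0.83
bar_knob top [267.  165.4] 0.73
fit [ 0.6384  0.0648 -0.4722 -0.0046] [[0.2, -0.9], [-1.0, 2.9], [1.9, 0.3], [-2.6, 2.1], [-1.6, 0.6], [-0.1, 0.2], [2.0, 1.2], [-1.1, -1.1]]
nut_pointer wrist [0.6608 0.0277 0.0854] [ 0.0369 -0.0228] ang 2.125 r 0.0434 swing -0.33
nut_pointer top [0.6597 0.0312 0.0854] [ 0.0342 -0.0202] ang 2.103 r 0.0397 swing -0.315
ring_mark wrist [0.6707 0.0224 0.0859] [ 0.0481 -0.023 ] ang 2.017 r 0.0533 swing -0.419
ring_mark top [0.6714 0.0291 0.0859] [ 0.0457 -0.0167] ang 1.922 r 0.0486 swing -0.422
bar_knob wrist [0.6176 0.0216 0.1544] [ 0.0011 -0.0478] ang 3.118 r 0.0479 swing -0.008
bar_knob top [0.6441 0.035  0.1544] [ 0.0187 -0.0238] ang 2.478 r 0.0303 swing -0.17
nut_top wrist [0.6371 0.0668 0.1244] [-0.002   0.0012] ang -1.032 r 0.0024 swing 0.024
nut_top top [0.6359 0.0625 0.1244] [-0.0012 -0.0032] ang -2.793 r 0.0034 swing 0.013
bar_pin wrist [0.6755 0.1415 0.1184] [-0.0018  0.0852] ang -0.021 r 0.0852 swing 1.689
bar_pin top [0.6816 0.135  0.1184] [0.0065 0.0822] ang 0.079 r 0.0825 swing -1.167
tri nut_top [0.6367 0.0646 0.1226]
tri nut_pointer [0.6605 0.0294 0.0839]
tri bar_knob [0.6223 0.0356 0.2489]
tri bar_pin [0.6708 0.1313 0.1561]
shift [ 0.0615  0.0002 -0.034 ] tooly cw from +x 26.85 [ 0.59801026 -0.01580586  0.26600399] [ 0.12  0.5  -0.21  1.51  0.11  1.15 -0.58] 21.65 [-0.95812771 -0.1624381   0.39105762] 0.029484583102518218 [ 0.e+00  1.e-04 -1.e+00]
0 [[263.73145671 178.52803379]]
0.1 [[265.25634047 174.07271221]]
(None, 0)
```

View pics/v8.png

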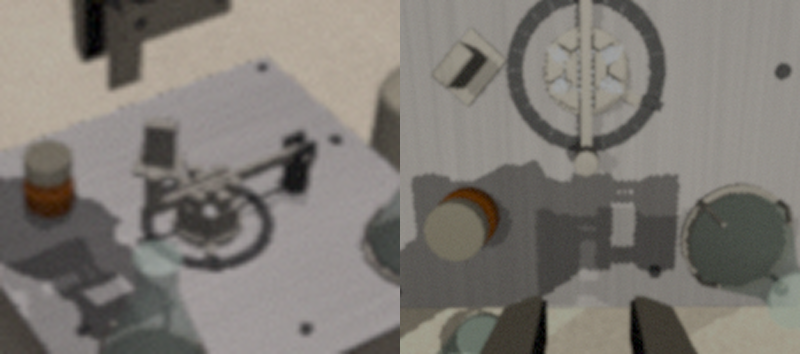

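```bash
python3 - <<'E'
from h import *
s=snapshot("scene");k=10;o=np.array([250,155])
a=cv2.resize(s["frame"][155:205,250:310],(600,500),interpolation=2);b=a.copy()
p=[.6385,.0645,-.469]
for l,col in((0,(0,255,0)),(.1,(0,0,255))):
    c,sn=np.cos(l),np.sin(l); P=lambda r,h:(0,.085-(r*c-h*sn),.123+r*sn+h*c)
    q=((proj(s,s2w(p,[P(0,0),P(.144,0),P(.135,0),P(.135,.036)]))-o+.5)*k).astype(int)
    cv2.polylines(b,[q.reshape(-1,1,2)],False,col,1)
cv2.imwrite("pics/v9.png",np.hstack([a[:,:400],b[:,:400]]))
E
```

```text
(no output)
```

View pics/v9.png

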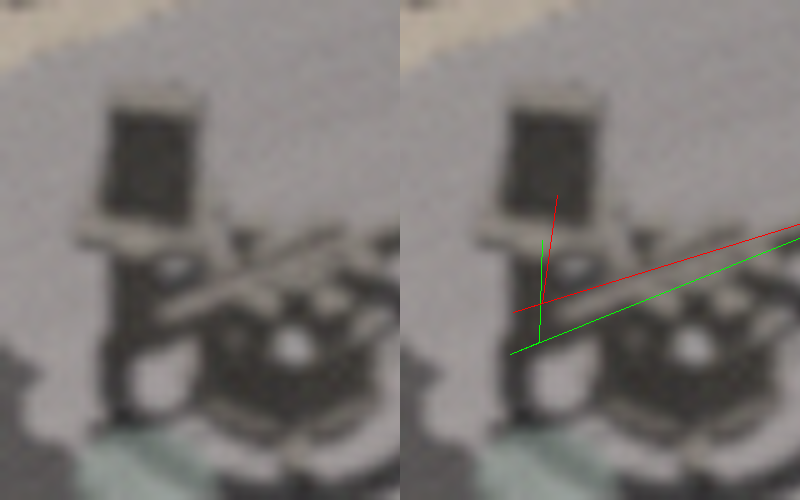

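```bash
python3 -c "
from h import *
finish_job();print(get_state()['time'])"
```

```text
the job is handed in; nothing more can be done
the job is handed in; nothing more can be done
```

I finished the job and handed it in at about 22 s on the robot's clock, against the 72 s limit.

**Nut:** I gripped it on two flats and turned it clockwise about 63°, from roughly 56° to about 120° (2π/3). The rib is at about 110–113°, so the pointer passed it and the nut stopped at the first slot after it.

**Locking bar:** I took it by the knob, lifted it about 0.4 rad over the catch and swung it about 69° over the nut. I then lowered it through both slots and let it go about 2 mm above home, so it dropped the last bit. The arm is clear of everything.

**Last checks:**
- **Slots:** the close wrist view showed the crown slot in line with the hinge post. The pointer then read about 2.09–2.14 rad, against 1.92–2.02 for the rib. One earlier look put both at about 2.01.
- **Bar:** its top edge in the scene view matches the line expected for fully home and is clearly off the line for 0.1 rad of lift. The swing reads about 0.
- **Other items:** the jar looked upright in the last pictures. I did not measure the bottle or beaker again, but the arm touched neither.

**Disagreements:** early estimates of the shaker's yaw ranged from −0.47 to −0.49 rad. I used −0.468 from the platform edges, and the wrist view of nut and post agreed. In the final top view the network confused the knob with the nut's pointer, so I ignored that reading.

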